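# Garlic by the scoop tray

## Task

Gather all the garlic bulbs lying on the worktop on the flat scoop tray, then carry them to the pot in the sink and tip them in over the tray's open edge, never by hand. Then slide the empty tray fully home into its slotted rack and push the upright bolt at the rack's mouth right down behind it (it may have to be drawn up first). Leave the other things on the worktop where they are.

Things in the scene. Friction and masses are not known exactly. Their poses are not given: they have to be found in the camera images.
- tray: flat metal scoop tray, wooden handle, 0.24 kg. Floor 168 x 138 mm, 3 mm thick; lips 18 mm high on three sides; the edge at own +x is open. Origin: centre of the underside; x from handle to open edge, y left, z up. Handle: level bar, own x -0.096 to -0.196, 18 mm wide (y), 6 to 36 mm above the underside. Bulbs roll out if it dips to the open edge; at 50 degrees all have left
- tray_handle (a point): where to grip the handle: tray frame x = -0.162, y = 0, z = 0.021; same axes as the tray. So far back, the gripper stays clear of the bolt
- tray_edge (a point): middle of the tray's open edge, on the floor's upper face: tray frame x = 0.084, y = 0, z = 0.003
- rack: low steel rack, fixed: base 190 x 168 mm, 5 mm thick, on which the tray slides; cheeks 42 mm high, 148 mm apart inside, with inturned roof flanges (underside 32 mm up, 11 mm wide); stop wall at the far end. Origin: centre of the underside; x from the open mouth to the stop, y left. Tray fully home (open edge first, against the stop): its origin is at x = +0.005, y = 0, z = 0.005 here
- bolt (a joint): upright round bolt, 12 mm thick, at the left of the rack's mouth (rack frame x = -0.089, y = 0.046); slides up and down. 0: right down, foot in the keeper behind the tray's rear lip; 0.026: fully up, 6 mm clear over the tray's lips; below 0.020 it bars the way. Stays where left (3 N friction). With the tray in the mouth it goes fully down only if the tray is within 4 mm of home
- bolt_knob (a point): middle of the bolt's square knob, 16 x 16 x 30 mm, sides parallel to the rack's axes; 12 mm below the knob's top; 73 mm above the worktop when the bolt is down, up to 99 when drawn. The bracket below reaches 48 mm above the worktop
- pot: round aluminium pot in the sink, fixed; 251 mm across the rim, about 200 mm inside at the floor, 118 mm high, handles along its own y. Origin: centre of the underside, 169 mm below the worktop: its rim is 51 mm below. The sink basin is open from x = 0.54 to 0.84, y = 0.18 to 0.58; the sink's rim is up to 5 mm above the worktop
- katori: small round steel bowl, 72 mm across, 34 mm high, a bystander; origin: centre of its underside
- matchbox: matchbox, 36 x 52 x 15 mm, a bystander; origin: centre of its underside
- salt: white salt shaker, 43 mm across, 105 mm high, a bystander; origin: centre of its underside
- garlic_a: a garlic bulb, pale, about 53 mm across and 52 mm high, 50 g; its origin is the centre of its underside (it turns with the bulb if that rolls), z up through the stalk. Three or four of the four bulbs are there; an absent one reads None
- garlic_a_mid (a point): middle of that bulb, 25 mm above its origin along its own z
- garlic_b: a garlic bulb, pale, about 53 mm across and 52 mm high, 50 g; its origin is the centre of its underside (it turns with the bulb if that rolls), z up through the stalk. Three or four of the four bulbs are there; an absent one reads None
- garlic_b_mid (a point): middle of that bulb, 25 mm above its origin along its own z
- garlic_c: a garlic bulb, pale, about 53 mm across and 52 mm high, 50 g; its origin is the centre of its underside (it turns with the bulb if that rolls), z up through the stalk. Three or four of the four bulbs are there; an absent one reads None
- garlic_c_mid (a point): middle of that bulb, 25 mm above its origin along its own z
- garlic_d: a garlic bulb, pale, about 53 mm across and 52 mm high, 50 g; its origin is the centre of its underside (it turns with the bulb if that rolls), z up through the stalk. Three or four of the four bulbs are there; an absent one reads None
- garlic_d_mid (a point): middle of that bulb, 25 mm above its origin along its own z
- rack_mouth (a point): middle of the rack's mouth on the base's upper face: rack frame x = -0.095, y = 0, z = 0.005. A ramp 14 mm long leads up to it from the worktop; flared guides 30 mm high stand at either side of the mouth. With the tray home its handle sticks out here
There are look-alikes about, which are no part of the job. What is shaped like the garlic_b but orange is not meant.

How it is judged:
On the way, in this order (a step that is already met when the one before it is completed fails the run):
1. all the bulbs lie on the tray (x of garlic_a_mid in the frame of tray between -0.084 and 0.084 m and y of garlic_a_mid in the frame of tray between -0.069 and 0.069 m and z of garlic_a_mid in the frame of tray between 0 and 0.06 m and x of garlic_b_mid in the frame of tray between -0.084 and 0.084 m and y of garlic_b_mid in the frame of tray between -0.069 and 0.069 m and z of garlic_b_mid in the frame of tray between 0 and 0.06 m and x of garlic_c_mid in the frame of tray between -0.084 and 0.084 m and y of garlic_c_mid in the frame of tray between -0.069 and 0.069 m and z of garlic_c_mid in the frame of tray between 0 and 0.06 m and x of garlic_d_mid in the frame of tray between -0.084 and 0.084 m and y of garlic_d_mid in the frame of tray between -0.069 and 0.069 m and z of garlic_d_mid in the frame of tray between 0 and 0.06 m), for 0.3 s.
2. all the bulbs lie in the pot (horizontal distance between each of garlic_a_mid, garlic_b_mid, garlic_c_mid, garlic_d_mid and pot below 0.12 m and height (world z) of each of garlic_a_mid, garlic_b_mid, garlic_c_mid, garlic_d_mid below -0.06 m), for 0.3 s.
3. the tray is home in the rack (x of tray in the frame of rack between -0.003 and 0.012 m and y of tray in the frame of rack between -0.008 and 0.008 m and z of tray in the frame of rack between 0 and 0.01 m and angle between tray's own z axis and vertical below 0.06 rad), for 0.3 s.
4. the bolt is down behind the tray (all of step 3 and value of joint bolt below 0.005 m), for 0.3 s.
At the end, for the whole second after the job is handed in: Every bulb that is there lies at rest in the pot (its middle within 120 mm of the pot's axis and at least 60 mm below the worktop); the tray lies flat in the rack, at rest, within about 8 mm of home both ways; the bolt is down to less than 5 mm (all of step 2 and all of step 4 and linear speed of each of garlic_a, garlic_b, garlic_c, garlic_d below 0.05 m/s and linear speed of tray below 0.03 m/s); the robot touches nothing.
It fails at once if a bulb is touched by the fingers over or in the pot (it must go in by tipping) ((horizontal distance between garlic_a_mid and pot below 0.115 m and contact force between the fingers and garlic_a above 0.5 N) or (horizontal distance between garlic_b_mid and pot below 0.115 m and contact force between the fingers and garlic_b above 0.5 N) or (horizontal distance between garlic_c_mid and pot below 0.115 m and contact force between the fingers and garlic_c above 0.5 N) or (horizontal distance between garlic_d_mid and pot below 0.115 m and contact force between the fingers and garlic_d above 0.5 N)).
It fails at once if a bystander is moved more than 40 mm or tipped over (distance of any of katori, matchbox, salt from where it was at the start of the episode above 0.04 m or angle between any of salt, katori's own z axis and vertical above 0.7 rad).
Of garlic_a, garlic_b, garlic_c, garlic_d only 3 to 4 are there at a start; the rules pass over those that are not, and their reading is None.
At some moment in a run one of garlic_a, garlic_b, garlic_c, garlic_d may be knocked a few centimetres aside while the robot is not near it.
It also fails if it takes over 208 s, if anything falls off the work surface, if the arm or the gripper's body presses on something with over 40 N, if the wrist force passes 120 N, or if a joint passes its speed limit or range.

## Robot

A 6-joint arm with a two-finger parallel gripper is mounted at the origin on a cart in front of the work surface, level with it; the furniture and walls round the work are solid. World frame = base frame: x ahead of the robot, y to its left, z up, the work surface at z = 0. Lengths are in m, angles in rad, forces in N, time in s.
With the tool pointing down it reaches from about 0.375 to 0.925 m from the base axis. Payload 5.7 kg.
Tool frame: the origin (TCP) lies at the very end of the fingers, on their centre line; the grasp point (between the pads) lies 19 mm behind it; z points along the fingers, y is the line along which they close (so a half turn about z gives the same grasp; the last joint's range is limited). The gripper opens to 88 mm and grips with 3 to 60 N. Pads are 20 mm wide; open, the fingers measure 115 mm over their backs; the gripper's body (75 mm by 178 mm) begins 61 mm behind the grasp point.
Start: joints at [-1.433, 0.359, 1.51, -0, 1.272, -0.115], TCP at [0.15, -0.581, 0.223] pointing down, gripper open.
Joint ranges: [-2.97, 2.97], [-1.01, 2.36], [0.21, 2.38], [-0.96, 4.11], [0.2, 2.71], [-2.98, 2.98]. Speed limits (rad/s): [2.39, 2.39, 3.14, 3.14, 3.14, 3.14].

## Interface

Orientations are given as a 3x3 rotation matrix whose columns are the frame's x, y, z axes.
In Python, from cell import arm gives the robot as it stands. Calls block until the motion is done:
- arm.move_pose(position, orientation): joint-space move of the TCP to a pose.
- arm.move_linear(position, velocity=0.15, attitude=None): straight line of the TCP; attitude=None keeps the orientation; velocity is the mean speed in m/s.
- arm.goto_joints(angles): joint-space move.
- arm.gripper_to(opening, f_grip=None): finger opening in m; f_grip is the grip in N (None keeps the last); returns when the fingers have stopped.
- arm.sleep(seconds).
- arm.solve_ik(position, orientation): joint angles nearest the present ones, or None.
- arm.get_state(): the state.
- arm.get_image(name): name is "side" or "top"; returns a dict with "color" (400x640x3 uint8, red, green, blue), "fx", "fy", "cx", "cy" (pixels), "distortion" ([k1, k2, p1, p2, k3] as OpenCV has them; the pictures are not rectified), "xyz" and "rotation" of the camera in the world. Camera axes: x right, y down, z forward; pixel columns grow to the right and rows downward; lengths in m; the calibration is good to about 2 mm. A picture is of the moment at which its call begins. There is no depth.
A pose or a line that the arm cannot do raises arm.PlanningError and nothing moves.
- arm.sign_off(): hands the job in; it is judged then, once.
Trained networks look in a picture, given as the dict that the camera call returned (one of the last four; its "shot" number tells which), for a name from the list of things; names that differ only in an ending like _2 or _b are one class to them, and where a whole thing is asked for, a point or a joint stands for the part that bears it (a point fixed in the world has none). Each returns a list of dicts, best first, with "score" (0 to 1); they miss things now and then, are a little off and sometimes report something else, mostly with a low value. They report only what shows in the picture. A call takes as long as a camera call. They do not tell look-alikes from the thing itself.
- arm.look_for(picture, thing): "position" ([x, y, z] in m, in world coordinates, good to about 4 mm: the middle of the surface that is visible of it).
The state is a dict: "t": time; "q": joint angles; "qd": joint speeds; "effort": joint torques, N m; "eef_pos": TCP position; "eef_rot": TCP orientation; "wrist_force": force on the tool from outside, world axes, zero at the start; "moment": the same for the moment, N m; "width": finger opening in m; "gripper_force": force on a finger pad.
Only numpy, scipy, OpenCV 4.12 (cv2) and the standard library are available. Lean on these libraries where they do the work, as an engineer would, in place of code of your own. Each camera call takes 0.05 s, during which the arm holds its last target. There are 200 camera calls.

## Working session

There is one attempt and no reset: what is moved stays moved. The work goes in short steps, each a Python script; the robot and the scene stay as the last script left them, time stands still between calls to the robot, and variables do not carry over. Pictures are saved under pics/ and viewed, at most 14 in all, crops included, and the job is handed in when it is done.

```bash
ls; mkdir -p pics
python3 - <<'E'
from cell import arm
import cv2
for n in("top","side"):
    p=arm.get_image(n); cv2.imwrite(f"pics/{n}0.png",p["color"][:,:,::-1])
    print(n,p["xyz"],p["rotation"],p["fx"],p["cx"],p["cy"],p["distortion"])
    for th in("tray","tray_handle","rack","bolt","bolt_knob","pot","katori","matchbox","salt","garlic_a"):
        print(th,[(round(d["score"],2),[round(float(v),3) for v in d["position"]]) for d in arm.look_for(p,th)])
print(arm.get_state()["t"])
E
```

```text
pics
top [0.36519726 0.09384235 1.1753787 ] [[ 0.01461936 -0.97988366  0.19903337]
 [-0.99989152 -0.01468415  0.00115066]
 [ 0.00179512 -0.19902861 -0.97999204]] 448.4425151442672 318.4120876881306 201.44621874271817 [0.02780824 0.         0.         0.         0.        ]
tray [(0.62, [0.506, -0.034, 0.006])]
tray_handle [(0.94, [0.501, -0.037, 0.003]), (0.27, [0.457, 0.42, 0.036])]
rack [(0.7, [0.775, 0.051, 0.098])]
bolt [(0.49, [0.647, -0.169, 0.1])]
bolt_knob [(0.51, [0.647, -0.169, 0.098])]
pot [(0.57, [0.709, 0.398, -0.1])]
katori [(0.69, [0.445, 0.162, 0.015])]
matchbox [(0.5, [0.738, 0.031, 0.013])]
salt [(0.76, [0.774, 0.05, 0.101]), (0.43, [0.501, -0.03, 0.001])]
garlic_a [(0.88, [0.459, 0.421, 0.031]), (0.71, [0.449, 0.231, 0.031]), (0.67, [0.458, 0.321, 0.036]), (0.64, [0.654, -0.049, 0.03])]
side [0.50301799 1.10196969 0.52419367] [[-0.99275597 -0.05445646  0.10709841]
 [-0.120139    0.46091924 -0.87927247]
 [-0.00148165 -0.88576969 -0.46412267]] 396.42983914473893 313.2627648911392 208.81675033814747 [-0.08849524  0.          0.          0.          0.        ]
tray [(0.55, [0.502, -0.036, 0.002])]
tray_handle [(0.56, [0.503, -0.038, 0.004])]
rack [(0.66, [0.462, 0.34, 0.031]), (0.58, [0.732, -0.209, 0.027]), (0.39, [0.533, -0.229, 0.028])]
bolt [(0.38, [0.645, -0.162, 0.081]), (0.37, [0.456, 0.249, 0.028])]
bolt_knob [(0.26, [0.458, 0.342, 0.033])]
pot [(0.87, [0.689, 0.316, -0.094]), (0.43, [0.462, 0.438, 0.03])]
katori [(0.78, [0.443, 0.139, 0.028]), (0.67, [0.454, 0.242, 0.033])]
matchbox [(0.62, [0.736, 0.039, 0.021])]
salt [(0.94, [0.782, 0.067, 0.062]), (0.27, [0.503, -0.036, 0.004]), (0.26, [0.733, -0.209, 0.022])]
garlic_a [(0.63, [0.463, 0.439, 0.031]), (0.61, [0.462, 0.34, 0.03]), (0.5, [0.453, 0.248, 0.032]), (0.45, [0.653, -0.034, 0.027])]
1.1
```

View pics/top0.png

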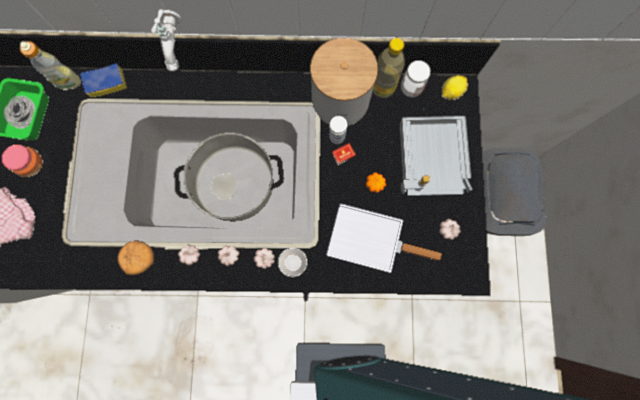

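View pics/side0.png

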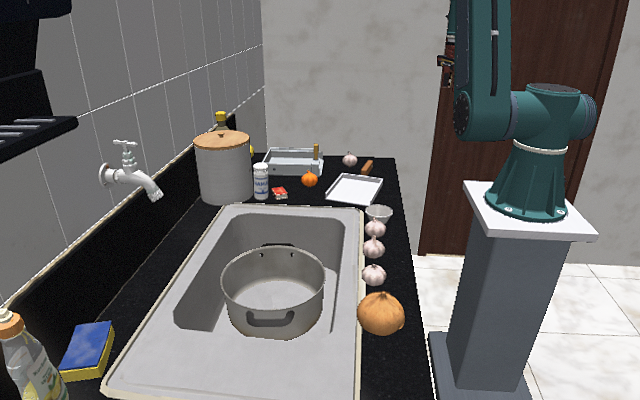

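Top: three bulbs at px (189,255), (228,256), (263,258), a fourth at (450,229); the orange look-alike is at (376,182). Tray at (365,238) with its handle to the right, rack at (435,155) with its mouth towards the robot and its bolt at (424,181), pot at (231,176). The side view agrees.

```bash
cat > h.py <<'E'
from cell import arm
import numpy as np, cv2
def ray(p,uv):
    K=np.array([[p["fx"],0,p["cx"]],[0,p["fy"],p["cy"]],[0,0,1]])
    n=cv2.undistortPoints(np.array(uv,float).reshape(-1,1,2),K,np.array(p["distortion"]))[:,0]
    return np.array(p["xyz"]),np.c_[n,np.ones(len(n))]@np.array(p["rotation"]).T
def plane(p,uv,z):
    o,d=ray(p,uv); return o+d*((z-o[2])/d[:,2])[:,None]
def proj(p,X):
    R=np.array(p["rotation"]); K=np.array([[p["fx"],0,p["cx"]],[0,p["fy"],p["cy"]],[0,0,1]])
    return cv2.projectPoints(np.array(X,float).reshape(-1,1,3),cv2.Rodrigues(R.T)[0],-R.T@np.array(p["xyz"]),K,np.array(p["distortion"]))[0][:,0]
def tri(p,u,q,v):
    o1,d1=ray(p,[u]);o2,d2=ray(q,[v]);d1=d1[0];d2=d2[0]
    s=np.linalg.lstsq(np.c_[d1,-d2],o2-o1,rcond=None)[0]
    a,b=o1+s[0]*d1,o2+s[1]*d2
    return (a+b)/2,np.linalg.norm(a-b)
def bulbs(p,xy,r=15):
    "refine bulb centre at z=.026 by pale blob near the expected place"
    u,v=np.round(proj(p,[[*xy,.026]])[0]).astype(int)
    c=p["color"][v-r:v+r+1,u-r:u+r+1].astype(int)
    m=((c[:,:,0]>125)&(c.max(2)-c.min(2)<90)).astype(np.uint8)
    n,l,s,ce=cv2.connectedComponentsWithStats(m)
    if n<2: return None
    k=1+np.argmax(s[1:,4]); b=s[k]
    e=[u-r+b[0]+(b[2]-1)/2,v-r+b[1]+(b[3]-1)/2]
    return plane(p,[e],.026)[0],b[2:5]
def down(yaw): # tool z down, tool y at angle yaw from world x
    y=np.array([np.cos(yaw),np.sin(yaw),0]);z=np.array([0,0,-1.]);return np.c_[np.cross(y,z),y,z]
E
python3 - <<'E'
from h import *
p=arm.get_image("top")
for uv in((189,255),(228,256),(263,258),(450,229)):
    g=plane(p,[uv],.026)[0]; print(g.round(3),bulbs(p,g[:2]))
print("pot",plane(p,[(231,176)],-.051))
c=p["color"][105:285,320:490,::-1]; cv2.imwrite("pics/c1.png",cv2.resize(c,None,fx=3.3,fy=3.3,interpolation=cv2.INTER_CUBIC))
s=arm.get_image("side"); c=s["color"][130:215,225:405,::-1]; cv2.imwrite("pics/c2.png",cv2.resize(c,None,fx=4.4,fy=4.4,interpolation=cv2.INTER_CUBIC))
E
```

```text
[0.455 0.423 0.026] (array([0.46221679, 0.42309189, 0.026     ]), array([ 31,  25, 539], dtype=int32))
[0.453 0.323 0.026] (array([0.46225955, 0.32392226, 0.026     ]), array([ 31,  24, 495], dtype=int32))
[0.45  0.234 0.026] (array([0.45713365, 0.23448567, 0.026     ]), array([ 31,  25, 453], dtype=int32))
[ 0.531 -0.245  0.026] (array([ 0.53253523, -0.24514511,  0.026     ]), array([ 19,  20, 285], dtype=int32))
pot [[ 0.68376428  0.34272579 -0.051     ]]
```

View pics/c1.png

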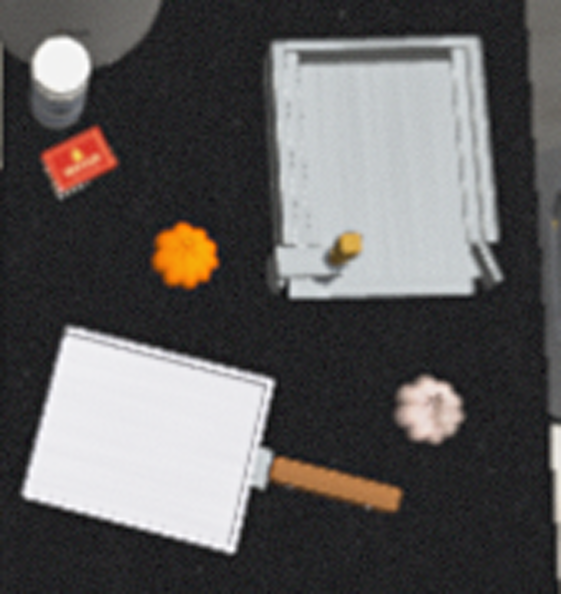

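View pics/c2.png

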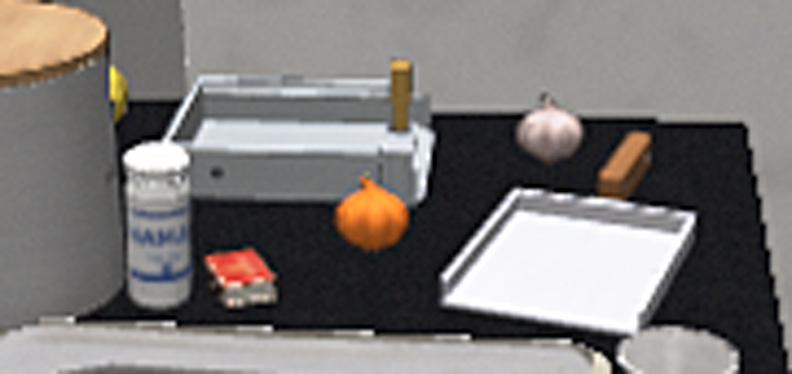

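Crop 1: tray corners (68,326), (274,380), (234,552), (25,497), handle end (400,500). Rack far corners (272,42), (481,38), ramp corners (288,298), (474,294), knob top (350,240). In crop 2 the knob's top is at (401,62).

```bash
cat > fit.py <<'E'
from h import *
from scipy.optimize import least_squares
def fit(p,M,uv,x0):
    M=np.array(M,float);uv=np.array(uv,float)
    def W(v): 
        c,s=np.cos(v[2]),np.sin(v[2]); return M@np.array([[c,s,0],[-s,c,0],[0,0,1]])+[v[0],v[1],0]
    r=least_squares(lambda v:(proj(p,W(v))-uv).ravel(),x0,loss="soft_l1")
    return r.x,(proj(p,W(r.x))-uv)
E
python3 - <<'E'
from fit import *
p=arm.get_image("top"); s=arm.get_image("side")
C=lambda a:(np.array(a,float)+.5)/3.3-.5+[320,105]
S=lambda a:(np.array(a,float)+.5)/4.4-.5+[225,130]
M=[(.084,-.069,.018),(-.084,-.069,.018),(-.084,.069,.018),(.084,.069,.018),(-.196,0,.036),(-.096,0,.036)]
v,r=fit(p,M,C([(68,326),(274,380),(234,552),(25,497),(400,496),(272,466)]),[.5,-.03,1.4]);print("tray",v.round(4));print(r.round(1).tolist())
k,e=tri(p,C([350,238]),s,S([401,62]));print("knobtop",k.round(4),e)
for w in(.078,.081,.084):
  M=[(.095,w,.042),(.095,-w,.042),(-.095,-w,.042),(-.095,w,.042)]
  far=C([(272,42),(481,38),(497,242),(275,247)])
  v,r=fit(p,M,far,[.72,-.2,0.]);print("rack",w,v.round(4));print(r.round(1).tolist())
  c,sn=np.cos(v[2]),np.sin(v[2]);print("bolt",v[0]-.089*c-.046*sn,v[1]-.089*sn+.046*c)
print(plane(p,C([(288,298),(474,294)]),0))
# pot rim circle from clicks
E
```

```text
tray [ 0.5077 -0.0266  1.3327]
[[-0.4, 0.4], [-0.3, -0.1], [0.2, -0.5], [-0.3, -0.4], [0.4, 0.7], [0.4, -0.1]]
knobtop [ 0.6493 -0.1689  0.1011] 0.0004878962595197639
rack 0.078 [ 0.7468 -0.2104 -0.0052]
[[2.7, -4.9], [-2.2, -2.7], [-3.9, 4.5], [3.0, 1.8]]
bolt 0.6580468658382712 -0.16389982151474444
rack 0.081 [ 0.747  -0.2105  0.001 ]
[[1.4, -4.8], [-1.3, -2.9], [-2.5, 4.2], [2.2, 1.9]]
bolt 0.6579992138288866 -0.1645710031275076
rack 0.084 [ 0.7475 -0.2106  0.0044]
[[0.2, -4.9], [-0.2, -3.2], [-1.2, 4.0], [1.2, 1.8]]
bolt 0.6582877029281994 -0.1650307156840999
[[ 0.62522216 -0.14174618  0.        ]
 [ 0.63077331 -0.29236294  0.        ]]
```

Run:
```python
from fit import *
p=arm.get_image("top")
C=lambda a:(np.array(a,float)+.5)/3.3-.5+[320,105]
uv=C([(272,42),(481,38),(497,242),(288,298),(474,294),(350,238)])
def W(v):
    x,y,a,w,h,n,b,rx=v
    M=np.array([(.095,w,h),(.095,-w,h),(n,-w,.042),(rx,b,0),(rx,-b,0),(-.089,.046,.101)])
    c,s=np.cos(a),np.sin(a);return M@np.array([[c,s,0],[-s,c,0],[0,0,1]])+[x,y,0]
r=least_squares(lambda v:np.r_[(proj(p,W(v))-uv).ravel(),(v[3]-.079)/.004,(v[4]-.04)/.004,(v[7]+.109)/.002],[.74,-.21,.03,.08,.04,-.08,.075,-.109])
print(r.x.round(4),r.fun.round(1))
x,y,a=r.x[:3];c,s=np.cos(a),np.sin(a)
img=cv2.resize(p["color"][105:205,390:490,::-1],None,fx=5,fy=5,interpolation=cv2.INTER_CUBIC)
def dr(P,col):
    P=np.array(P)@np.array([[c,s,0],[-s,c,0],[0,0,1]])+[x,y,0]
    u=((proj(p,P)-[390,105]+.5)*5-.5).astype(np.int32);cv2.polylines(img,[u],False,col,1)
dr([(-.095,-.084,0),(.095,-.084,0),(.095,.084,0),(-.095,.084,0),(-.095,-.084,0)],(0,0,255))
for y_ in(.063,-.063):dr([(-.095,y_,.032),(.095,y_,.032)],(0,255,0))
for y_ in(.074,-.074):dr([(-.095,y_,.042),(.095,y_,.042)],(255,0,0))
cv2.imwrite("pics/r1.png",img)
```

```text
[ 0.7379 -0.2132  0.0292  0.0835  0.0394 -0.0768  0.0753 -0.1095] [ 0.4 -0.4 -0.5 -0.1  0.1 -0.  -0.2 -0.4 -0.2  0.   0.4  0.8  1.1 -0.2
 -0.3]
```

View pics/r1.png

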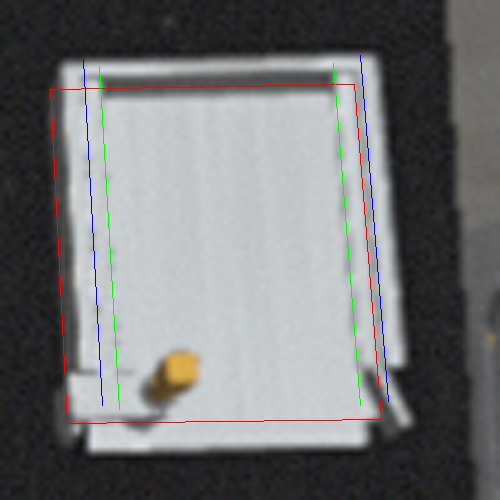

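Overlay fits. Rack at (0.738, -0.213) with yaw 0.029, tray at (0.508, -0.027) with yaw 1.333, and the bolt is part-way up (~16 mm). Now the bulbs.

```bash
cat >> h.py <<'E'
TR=np.array([.5077,-.0266,1.3327]); RK=np.array([.738,-.213,.029])
def fr(T,x,y): c,s=np.cos(T[2]),np.sin(T[2]); return np.array([T[0]+c*x-s*y,T[1]+s*x+c*y])
def hover(xy,yaw,z):
    q0=np.array(arm.get_state()["q"]);best=None
    for k in(0,np.pi,-np.pi):
        q=arm.solve_ik([*xy,z],down(yaw+k))
        if q is not None:
            d=abs(np.array(q)-q0).max()
            if best is None or d<best[0]: best=(d,yaw+k)
    arm.move_pose([*xy,z],down(best[1]))
def carry(xy,yaw,spot,last=True):
    arm.gripper_to(.086,10); hover(xy,yaw,.14); arm.move_linear([*xy,.016],.12)
    arm.gripper_to(.0,10); s=arm.get_state(); print("grip",round(s["width"],4),round(s["gripper_force"],1))
    arm.move_linear([*xy,.14],.15)
    t=fr(TR,*spot); hover(t,TR[2],.14); arm.move_linear([*t,.021],.1)
    print("w",round(arm.get_state()["width"],4)); arm.gripper_to(arm.get_state()["width"]+.009); arm.move_linear([*t,.14],.15)
    print("t",arm.get_state()["t"])
E
python3 - <<'E'
from h import *
carry([.5325,-.245],TR[2],(-.044,-.034))
p=arm.get_image("top");cv2.imwrite("pics/b1.png",cv2.resize(p["color"][110:290,100:480,::-1],None,fx=2.1,fy=2.1))
print([(round(d["score"],2),np.round(d["position"],3)) for d in arm.look_for(p,"garlic_a")])
E
```

```text
grip 0.051 10.0
w 0.0509
t 9.6667
[(0.83, array([0.46 , 0.422, 0.033])), (0.79, array([ 0.655, -0.051,  0.031])), (0.66, array([0.458, 0.321, 0.035])), (0.53, array([0.452, 0.232, 0.031]))]
```

View pics/b1.png

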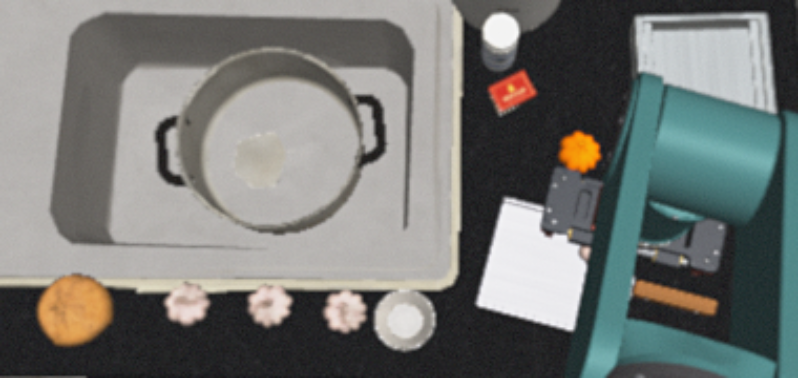

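Bulb d is in place; the row at crop px (187,303), (269,305), (345,311) is unmoved. Next, the other three, with a check before each pick.

Run:
```python
from h import *
E=[(.451,.234),(.456,.323),(.457,.423)]
for e,spot in zip(E,[(-.044,.034),(.036,-.034),(.036,.034)]):
    hover([.46,.1 if e[1]<.3 else e[1]-.15],0,.2) # clear the view
    p=arm.get_image("top"); c=[np.array(d["position"]) for d in arm.look_for(p,"garlic_a")]
    c=[d for d in c if np.hypot(*(d[:2]-e))<.06]
    xy=np.array(e)
    if c:
        m=min(c,key=lambda d:np.hypot(*(d[:2]-e))); print("seen",m.round(3))
        if np.hypot(*(m[:2]-e))>.012: xy=m[:2]+[-.003,.001]; print("moved!")
    else: print("unseen"); 
    carry(xy,0,spot)
hover([.45,.35],0,.3)
for n in("top","side"):
    p=arm.get_image(n);cv2.imwrite(f"pics/g_{n}.png",p["color"][:,:,::-1])
a=cv2.imread("pics/g_top.png")[180:290,300:480];b=cv2.imread("pics/g_side.png")[130:230,300:420]
cv2.imwrite("pics/g.png",np.vstack([cv2.resize(a,(491,300),interpolation=2),cv2.resize(b,(491,300),interpolation=2)]))
```

```text
seen [0.45  0.239 0.036]
grip 0.0509 10.0
w 0.0506
t 19.0417
unseen
grip 0.0507 10.0
w 0.0503
t 28.375
seen [0.451 0.414 0.032]
grip 0.0506 10.0
w 0.0501
t 37.9333
```

View pics/g.png

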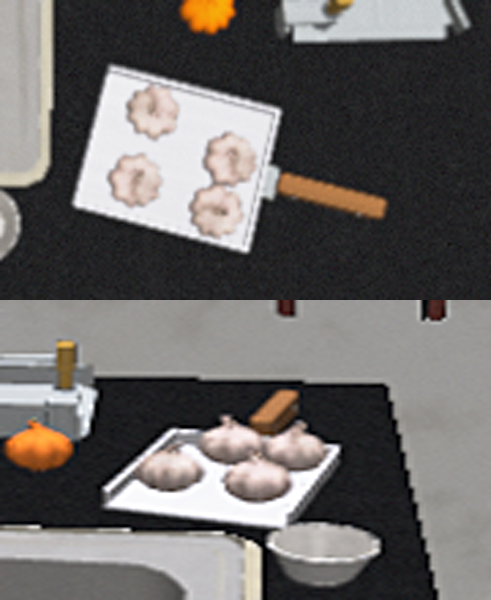

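All four stand on the tray (crop px (153,111), (230,158), (135,180), (217,210)). Refitting the tray and checking the tipping path with IK.

```bash
cat >> h.py <<'E'
from scipy.spatial.transform import Rotation as Ro
POT=np.array([.684,.345])
def tpose(grip,yaw,pitch,flip=1): # TCP pose holding the handle; pitch>0 = nose down
    R=Ro.from_euler("ZY",[yaw,pitch]).as_matrix()@down(flip*np.pi/2)
    return np.array(grip)+R[:,2]*.019,R
def edgepose(E,yaw,pitch,flip=1):
    g=np.array(E)-Ro.from_euler("ZY",[yaw,pitch]).as_matrix()@[.246,0,-.02]
    return tpose(g,yaw,pitch,flip)
E
python3 - <<'E'
from fit import *; import h
p=arm.get_image("top")
C=lambda a:(np.array(a,float)+.5)/2.728-.5+[300,180]
M=[(.084,-.069,.018),(-.084,-.069,.018),(-.084,.069,.018),(.084,.069,.018),(-.196,0,.036),(-.096,0,.036)]
v,r=fit(p,M,C([(110,66),(280,107),(247,252),(73,207),(386,206),(279,184)]),[.5,-.03,1.4]);print("tray",v.round(4),r.round(1).tolist())
g=h.fr(h.TR,-.162,0);r2=lambda q:None if q is None else np.round(q,2).tolist()
for f in(1,-1): print("grip",f,r2(arm.solve_ik(*h.tpose([*g,.023],h.TR[2],0,f))))
for f in(1,-1):
  for yaw in(0.0,.3,.5,.8,1.1,1.4,1.6):
    d=np.array([np.cos(yaw),np.sin(yaw)]);o=[]
    for pt in(-8,0,20,40,55,65):
        z=.04 if pt<10 else .04-.05*min(1,pt/40)
        q=arm.solve_ik(*h.edgepose([*(h.POT-.06*d),z+(.08 if pt<0 else 0)],yaw,np.radians(pt),f)); o.append(r2(q) if pt in(0,65) else q is not None)
    print(f,yaw,o)
E
```

```text
tray [ 0.507  -0.026   1.3345] [[-0.5, 0.3], [-0.3, 1.0], [0.4, -0.4], [0.2, -0.4], [-0.1, 0.6], [0.3, -1.2]]
grip 1 [-0.51, 0.54, 1.92, -0.0, 0.69, 2.87]
grip -1 [-0.51, 0.54, 1.92, -0.0, 0.69, -0.27]
1 0.0 [True, [0.6, 0.48, 1.88, -0.0, 0.78, -0.97], True, True, True, [0.3, 1.05, 0.73, 0.43, 2.43, -1.1]]
1 0.3 [True, [0.43, 0.43, 1.98, -0.0, 0.73, -1.44], True, True, True, [0.36, 1.07, 0.67, 0.1, 2.53, -1.46]]
1 0.5 [True, [0.3, 0.43, 1.99, -0.0, 0.72, -1.78], True, True, True, [0.4, 1.07, 0.66, -0.16, 2.53, -1.74]]
1 0.8 [True, [0.12, 0.45, 1.94, -0.0, 0.75, -2.25], True, True, True, [0.46, 1.06, 0.7, -0.49, 2.43, -2.1]]
1 1.1 [True, [0.01, 0.52, 1.8, -0.0, 0.83, -2.66], True, True, True, [0.51, 1.02, 0.78, -0.71, 2.26, -2.35]]
1 1.4 [False, None, True, True, True, [0.56, 0.97, 0.9, -0.86, 2.03, -2.49]]
1 1.6 [True, None, True, True, True, [0.58, 0.93, 1.0, -0.94, 1.87, -2.56]]
-1 0.0 [True, [0.6, 0.48, 1.88, -0.0, 0.78, 2.18], True, True, True, [0.3, 1.05, 0.73, 0.43, 2.43, 2.04]]
-1 0.3 [True, [0.43, 0.43, 1.98, -0.0, 0.73, 1.7], True, True, True, [0.36, 1.07, 0.67, 0.1, 2.53, 1.68]]
-1 0.5 [True, [0.3, 0.43, 1.99, -0.0, 0.72, 1.37], True, True, True, [0.4, 1.07, 0.66, -0.16, 2.53, 1.4]]
-1 0.8 [True, [0.12, 0.45, 1.94, -0.0, 0.75, 0.89], True, True, True, [0.46, 1.06, 0.7, -0.49, 2.43, 1.04]]
-1 1.1 [True, [0.01, 0.52, 1.8, -0.0, 0.83, 0.48], True, True, True, [0.51, 1.02, 0.78, -0.71, 2.26, 0.8]]
-1 1.4 [True, [-0.04, 0.6, 1.6, -0.0, 0.94, 0.13], True, True, True, [0.56, 0.97, 0.9, -0.86, 2.03, 0.65]]
-1 1.6 [True, [-0.04, 0.67, 1.45, -0.0, 1.02, -0.07], True, True, True, [0.58, 0.93, 1.0, -0.94, 1.87, 0.58]]
```

Run:
```python
from h import *
T=np.array([.5073,-.0263,1.3336]); g=fr(T,-.162,0)
arm.gripper_to(.05,60)
arm.move_pose(*tpose([*g,.16],T[2],0,-1))
P,R=tpose([*g,.023],T[2],0,-1); arm.move_linear(P,.1)
arm.gripper_to(0,60); s=arm.get_state();print(s["width"],s["gripper_force"],s["wrist_force"])
P,R=tpose([*g,.053],T[2],np.radians(-8),-1); arm.move_linear(P,.03,R)
s=arm.get_state();print(s["t"],s["wrist_force"],s["moment"],s["width"])
arm.sleep(.5)
a,b=[arm.get_image(n)["color"][:,:,::-1] for n in("top","side")]
cv2.imwrite("pics/l.png",np.vstack([cv2.resize(a[160:290,300:480],(415,300),interpolation=2),cv2.resize(b[110:230,270:436],(415,300),interpolation=2)]))
```

```text
0.017790447285185876 59.93857562541962 [0.41083203 0.16947716 1.40449199]
45.1583 [-0.0707775  -0.23820031 -5.08837119] [-0.78834271  0.08287694 -0.00931444] 0.0174777612961994
```

View pics/l.png

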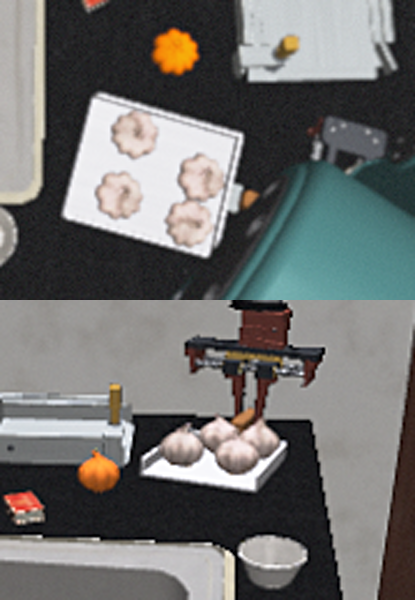

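Tray and bulbs held, nose slightly up, nothing shifted. Carry and tip.

Run:
```python
from h import *
rad=np.radians; Y=1.0; d=np.array([np.cos(Y),np.sin(Y)])
g=fr(np.array([.5073,-.0263,1.3336]),-.162,0)
arm.move_linear(*(lambda P,R:(P,.08,R))(*tpose([*g,.15],1.3336,rad(-8),-1)))
E0=POT-.06*d
def go(z,pt,v,off=0): P,R=edgepose([*(E0+off*d),z],Y,rad(pt),-1); arm.move_linear(P,v,R)
go(.15,-8,.12,-.05); 
a=arm.get_image("top")["color"][:,:,::-1]
go(.05,-6,.08)
for pt,z in((10,.03),(25,.0),(40,-.01),(55,-.01),(62,-.01)): go(z,pt,.09)
arm.sleep(.7)
b=arm.get_image("top")["color"][:,:,::-1];c=arm.get_image("side")["color"][:,:,::-1]
s=arm.get_state();print(s["t"],s["wrist_force"],s["width"])
f=lambda i,w:cv2.resize(i,w,interpolation=2)
cv2.imwrite("pics/t.png",np.hstack([np.vstack([f(a[100:300,110:370],(390,300)),f(b[100:300,110:370],(390,300))]),f(c[150:350,150:410],(390,600))]))
```

```text
54.8583 [ 0.79685355  0.11084127 -3.05865262] 0.017244898045444896
```

View pics/t.png

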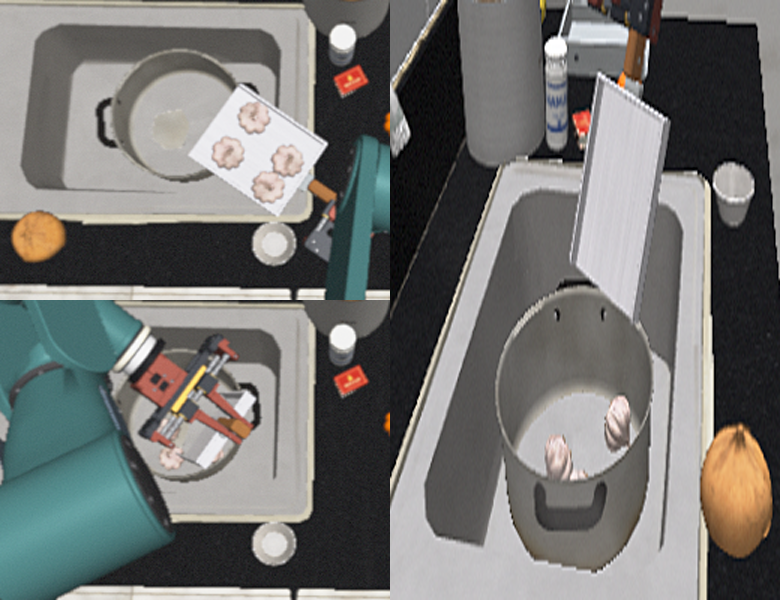

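Tray empty, bulbs in the pot (counting once the arm is clear). The bolt at about 16 mm bars the way, so I'll set the tray down, draw the bolt, and re-measure.

Run:
```python
from h import *
rad=np.radians; Y=1.0; d=np.array([np.cos(Y),np.sin(Y)]); E0=POT-.06*d
def go(z,pt,v,off=0): P,R=edgepose([*(E0+off*d),z],Y,rad(pt),-1); arm.move_linear(P,v,R)
go(.05,40,.15);go(.09,0,.15);go(.12,0,.15,-.05)
T=np.array([.5073,-.0263,1.3336]); g=fr(T,-.162,0)
L=lambda P,R,v:arm.move_linear(P,v,R)
L(*tpose([*g,.12],T[2],0,-1),.15); L(*tpose([*g,.025],T[2],0,-1),.06)
arm.gripper_to(.05); L(*tpose([*g,.15],T[2],0,-1),.15)
# draw bolt: fingers close along rack y
k=np.array([.6485,-.1693]); y0=RK[2]+np.pi/2
arm.gripper_to(.045,25); hover(k,y0,.16); arm.move_linear([*k,.073],.08)
arm.gripper_to(0,25); s=arm.get_state();print("knob",s["width"],s["gripper_force"])
arm.move_linear([*k,.073+.012],.03); s=arm.get_state();print(s["wrist_force"],s["width"])
print(s["t"])
```

```text
knob 0.016348106451659794 25.00013530254364
[  4.57722265  -4.34323829 -14.74927326] 0.01590352120774417
66.1417
```

Run:
```python
from h import *
arm.gripper_to(.045); s=arm.get_state(); P=s["eef_pos"]; arm.move_linear([P[0],P[1],.17],.1)
hover([.40,-.30],0,.3)
p=arm.get_image("top");q=arm.get_image("side");a=p["color"][:,:,::-1];b=q["color"][:,:,::-1]
for n,i in(("top",p),("side",q)): print(n,[np.round(d["position"],3).tolist()+[round(d["score"],2)] for d in arm.look_for(i,"garlic_a")])
f=lambda i,w:cv2.resize(i,w,interpolation=cv2.INTER_CUBIC)
cv2.imwrite("pics/u.png",np.hstack([f(a[105:285,320:490],(567,600)),np.vstack([f(a[120:230,170:290],(230,210)),f(b[240:345,215:335],(230,201)),f(b[130:220,275:381],(230,189))])]))
```

```text
top [[0.652, -0.049, 0.03, 0.82], [0.629, 0.297, -0.129, 0.69], [0.718, 0.356, -0.128, 0.63], [0.616, 0.376, -0.133, 0.57], [0.677, 0.388, -0.134, 0.48]]
side [[0.722, 0.371, -0.131, 0.62], [0.655, -0.034, 0.028, 0.45]]
```

View pics/u.png

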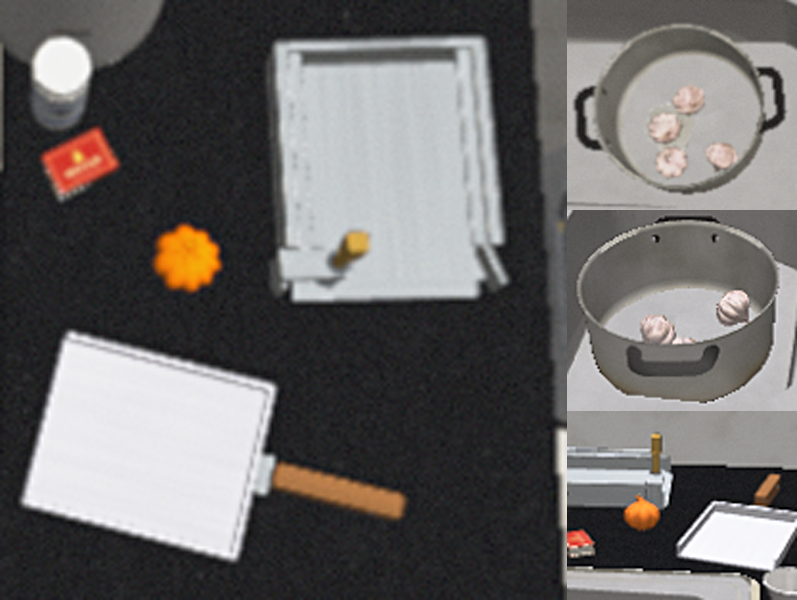

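Four bulbs in the pot, bolt up, tray flat (corners (66,333), (276,384), (237,560), (22,503)). Regrip and align before the mouth.

Run:
```python
from fit import *; from h import *
p=arm.get_image("top");q=arm.get_image("side")
C=lambda a:(np.array(a,float)+.5)/3.3333-.5+[320,105]
print("knob",tri(p,C([358,238]),q,[315.8,140.3]))
M=[(.084,-.069,.018),(-.084,-.069,.018),(-.084,.069,.018),(.084,.069,.018),(-.196,0,.036),(-.096,0,.036)]
T,r=fit(p,M,C([(66,333),(276,384),(237,560),(22,503),(404,504),(274,472)]),[.5,-.03,1.33]);print(T.round(4),r.round(1).tolist())
L=lambda P,R,v:arm.move_linear(P,v,R)
g=fr(T,-.162,0); arm.gripper_to(.05,60)
arm.move_pose(*tpose([*g,.15],T[2],0,-1)); L(*tpose([*g,.023],T[2],0,-1),.1); arm.gripper_to(0,60)
L(*tpose([*g,.17],T[2],0,-1),.1)
s=fr(RK,-.125-.246,0)
L(*tpose([*s,.17],RK[2],0,-1),.15); L(*tpose([*s,.0305],RK[2],0,-1),.08)
st=arm.get_state();print(st["t"],st["width"],st["wrist_force"])
a=arm.get_image("top")["color"][:,:,::-1];b=arm.get_image("side")["color"][:,:,::-1]
f=lambda i,w:cv2.resize(i,w,interpolation=cv2.INTER_CUBIC)
cv2.imwrite("pics/v.png",np.hstack([f(a[105:285,370:500],(433,600)),f(b[120:220,245:345],(360,360))[:,:] if 0 else np.vstack([f(b[120:220,255:377],(367,300)),np.zeros((300,367,3),np.uint8)])]))
```

```text
knob (array([ 0.64862257, -0.16937695,  0.11270812]), np.float64(0.0006198628557086942))
[ 0.5061 -0.0257  1.3356] [[-0.1, -0.0], [-0.5, 0.3], [-0.2, -0.6], [0.4, 0.0], [0.1, 0.2], [0.3, -0.0]]
78.8333 0.01764344854812145 [ 0.72718015  0.17419468 -3.12314921]
```

View pics/v.png

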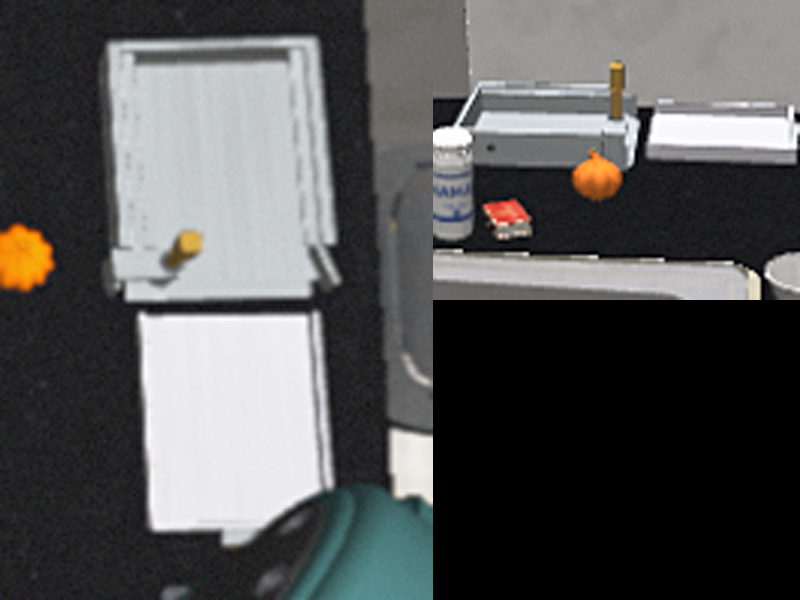

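Run:
```python
from fit import *; from h import *
p=arm.get_image("top")
C=lambda a:(np.array(a,float)+.5)/3.3333-.5+[370,105]
M=[(.084,.069,.0255),(.084,-.069,.0255),(-.084,.069,.0255)]
T,r=fit(p,M,C([(138,312),(321,312),(150,531)]),[.53,-.22,.03]);print(T.round(4),r.round(1).tolist(),"want",fr(RK,-.209,0))
d=T[:2]-RK[:2];c,s=np.cos(RK[2]),np.sin(RK[2]);print("in rack",d@[c,s],d@[-s,c],T[2]-RK[2])
# rack lateral/yaw check: ramp corners & far corners
for z,uv in((0,[(125,300),(312,296)]),(.0394,[(106,42),(320,38)])):
    w=plane(p,C(uv),z);m=w.mean(0)[:2]-RK[:2];dd=w[0]-w[1];print(z,m@[c,s],m@[-s,c],np.arctan2(-dd[0],dd[1])-RK[2])
```

```text
[ 0.5271 -0.2197  0.0172] [[0.8, 0.4], [-1.2, 0.2], [0.1, -0.6]] want [ 0.52908788 -0.21906015]
in rack -0.21095936681398575 -0.000540662645555667 -0.011771449926671854
0 -0.10926155901908068 -0.0011701086170815306 0.007716018511711508
0.0394 0.0945524594453563 0.0002064051842069996 0.0033588957750427147
```

Aligned within about 1 mm. Inserting, with a force watch.

Run:
```python
from h import *
c,s=np.cos(RK[2]),np.sin(RK[2])
f0=np.array(arm.get_state()["wrist_force"])
x=-.371
while x<-.1545:
    x=min(x+(.02 if x<-.18 else .004),-.154)
    P,R=tpose([*fr(RK,x,0),.0305],RK[2],0,-1); arm.move_linear(P,.05,R)
    f=np.array(arm.get_state()["wrist_force"])-f0; ax=f[:2]@[c,s]; print(round(x,3),f.round(1),round(ax,1))
    if ax<-12: break
print(arm.get_state()["t"])
```

```text
-0.351 [-0.5  0.3  0.7] -0.5
-0.331 [-0.4 -0.1 -0.1] -0.4
-0.311 [-1.   0.5 -0. ] -1.0
-0.291 [-1.1 -0.6 -0.9] -1.1
-0.271 [-0.   1.2 -0.7] -0.0
-0.251 [-0.3  0.6  0.2] -0.3
-0.231 [-0.7  0.6  0.3] -0.7
-0.211 [ 0.1  0.6 -0.4] 0.1
-0.191 [ 0.1  0.4 -0.2] 0.1
-0.171 [-0.3  0.6  0.6] -0.3
-0.167 [-0.7  0.2  0.7] -0.7
-0.163 [-0.1  0.8  0.1] -0.1
-0.159 [-0.7 -0.5  1. ] -0.7
-0.155 [-4.3 -1.3  0.4] -4.3
-0.154 [-7.9 -2.8  1.3] -8.0
85.7333
```

Run:
```python
from h import *
P,R=tpose([*fr(RK,-.155,0),.0278],RK[2],0,-1); arm.move_linear(P,.03,R)
arm.gripper_to(.05); arm.move_linear([P[0],P[1],.17],.12)
k=np.array([.6487,-.1694]); arm.gripper_to(.045,25); hover(k,RK[2]+np.pi/2,.17); arm.move_linear([*k,.083],.08)
arm.gripper_to(0,25); print(arm.get_state()["width"])
f0=np.array(arm.get_state()["wrist_force"])
z=.083
while z>.050:
    z-=.003; arm.move_linear([*k,z],.03); f=np.array(arm.get_state()["wrist_force"])-f0; print(round(z,3),f.round(1))
    if f[2]>15: break
arm.gripper_to(.045); arm.move_linear([*k,.17],.1); hover([.42,.0],0,.3)
p=arm.get_image("top");q=arm.get_image("side")
a=p["color"][:,:,::-1];b=q["color"][:,:,::-1];print(arm.get_state()["t"])
f=lambda i,w:cv2.resize(i,w,interpolation=cv2.INTER_CUBIC)
cv2.imwrite("pics/w.png",np.hstack([f(a[105:255,370:500],(433,500)),np.vstack([f(b[120:220,255:377],(367,300)),f(a[120:230,170:290],(367,200))])]))
```

```text
0.015814872726315068
0.08 [-0.5  0.2 -1.6]
0.077 [ 1.  -0.8 -2.8]
0.074 [ 0.5 -1.3 -3.5]
0.071 [ 0.2 -3.1 -3.7]
0.068 [ 1.  -3.2 -2.7]
0.065 [ 0.9 -3.6 -3.2]
0.062 [-0.3 -3.5 -2.2]
0.059 [-0.2 -3.6 -1.2]
0.056 [-2.5 -2.7  6.5]
0.053 [-4.8 -1.5 19.8]
96.4917
```

View pics/w.png

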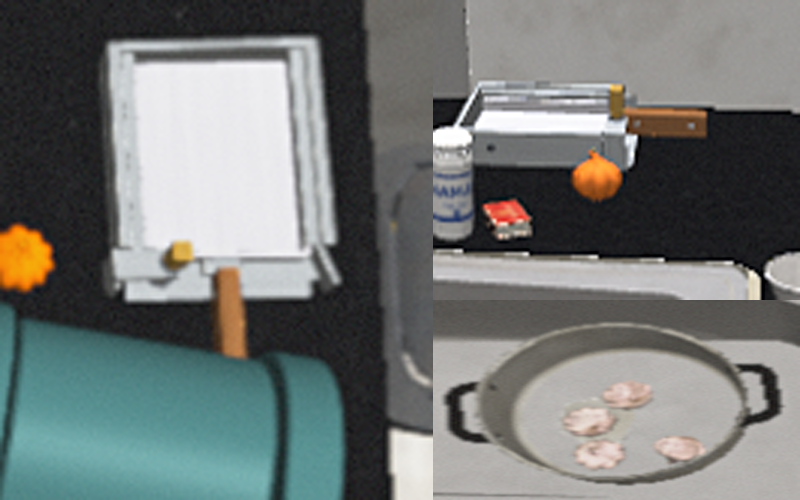

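Tray home, bolt low (knob at (181,243)), four bulbs in the pot. Quick check of the knob height, then hand in.

Run:
```python
from h import *
p=arm.get_image("top");q=arm.get_image("side")
k,e=tri(p,[424.0,176.8],q,[316.0,148.6]);print("knob top",k,e)
if k[2]<.0895: print(arm.sign_off(),arm.get_state()["t"])
```

```text
knob top [ 0.65083767 -0.16853984  0.08458342] 0.005623862427244277
the job is handed in; nothing more can be done
the job is handed in; nothing more can be done
```

Job handed in at about 97 s: four bulbs tipped into the pot off the tray, the tray home against the rack's stop, and the bolt down behind it (knob top measured at 85 mm, as it should be when down); the verdict wasn't shown.

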